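# Press the rocker of a can dispenser to let out one can

## Task

A customer wants one of the tall cans: on the dispenser that holds the tall cans, press the black paddle of the rocker fully down with your fingertips so that the gate at its other end lifts and the first can rolls out to the lip, then let the paddle come all the way back up so that the gate shuts and the next can settles against it. Do not touch or pick up any can, let only the one can out, and leave the short-can dispenser and the things around alone.

Things in the scene. Friction and masses are not known exactly. Their poses are not given: they have to be found in the camera images.
- tall_dispenser: tall-can dispenser, fixed: steel wire lane 290 x 200 mm on legs, sloping 8 deg down to +x, three cans lying across it in file. Origin on the counter under the first can's axis; x downhill, y along the cans, z up. Can axes at x 0, -52, -105 (z 71, 78, 86 mm); highest can top z 112. Lane's outer sides at y +-77 mm, up to z 95; rocker brackets at y +-80, top z 108; gate's cross tube top z 121.
- short_dispenser: short-can dispenser, fixed: steel wire lane 290 x 154 mm on legs, sloping 8 deg down to +x, three cans lying across it in file. Origin on the counter under the first can's axis; x downhill, y along the cans, z up. Can axes at x 0, -52, -105 (z 71, 78, 86 mm); highest can top z 112. Lane's outer sides at y +-54 mm, up to z 95; rocker brackets at y +-57, top z 108; gate's cross tube top z 121.
- tall_rocker (a joint): tall-can rocker, rad: 0 at rest (gate shut), grows as the paddle is pressed; firm stop at 0.78. Axle along y at dispenser x -5, z 96 mm. The first can is free from about 0.65, while a bar drops behind it and holds back the next. Takes 4 N at the paddle to start, 6 N fully down. Springs back when let go: the gate shuts, the next can rolls up to it.
- tall_paddle (a point): middle of the top of the tall-can rocker's paddle: black ribbed plate beside the lane on its +y side, 44 mm along y by 40, 4 thick. At rest at dispenser x -67, y +105, z 124 mm, its rear (-x) edge tilted up 22 deg; fully pressed at x -69, z 72, tilted 22 deg the other way. A finger going straight down at dispenser x -70 stays on it all the way.
- tall_gate (a point): middle of the lower edge of the tall-can rocker's gate, a steel plate hanging across the lane in front of the first can. Shut: dispenser x +28, z 69 mm; pressing the paddle swings it forward and up to about x +38, z 100.
- tall_lip (a point): middle of the turned-up wire lip at the low end of the tall-can lane, dispenser x +116, z 61 mm. A can that has rolled out rests against it, its axis at dispenser x +85, z 59 mm.
- short_rocker (a joint): short-can rocker, rad: 0 at rest (gate shut), grows as the paddle is pressed; firm stop at 0.78. Axle along y at dispenser x -5, z 96 mm. The first can is free from about 0.65, while a bar drops behind it and holds back the next. Takes 4 N at the paddle to start, 6 N fully down. Springs back when let go: the gate shuts, the next can rolls up to it.
- short_paddle (a point): middle of the top of the short-can rocker's paddle: black ribbed plate beside the lane on its +y side, 44 mm along y by 40, 4 thick. At rest at dispenser x -67, y +82, z 124 mm, its rear (-x) edge tilted up 22 deg; fully pressed at x -69, z 72, tilted 22 deg the other way. A finger going straight down at dispenser x -70 stays on it all the way.
- short_gate (a point): middle of the lower edge of the short-can rocker's gate, a steel plate hanging across the lane in front of the first can. Shut: dispenser x +28, z 69 mm; pressing the paddle swings it forward and up to about x +38, z 100.
- short_lip (a point): middle of the turned-up wire lip at the low end of the short-can lane, dispenser x +116, z 61 mm. A can that has rolled out rests against it, its axis at dispenser x +85, z 59 mm.
- tall_can1: sealed aluminium drink can with a plain white band, 134 mm long, 53 mm across, about 270 g, lying across the tall-can lane, first in the lane, lying against the gate. Origin: centre of the can, y along its axis; it turns as it rolls.
- tall_can2: sealed aluminium drink can with a plain white band, 134 mm long, 53 mm across, about 270 g, lying across the tall-can lane, second in the lane. Origin: centre of the can, y along its axis; it turns as it rolls.
- tall_can3: sealed aluminium drink can with a plain white band, 134 mm long, 53 mm across, about 270 g, lying across the tall-can lane, last in the lane. Origin: centre of the can, y along its axis; it turns as it rolls.
- short_can1: sealed aluminium drink can with a plain white band, 88 mm long, 53 mm across, about 177 g, lying across the short-can lane, first in the lane, lying against the gate. Origin: centre of the can, y along its axis; it turns as it rolls.
- short_can2: sealed aluminium drink can with a plain white band, 88 mm long, 53 mm across, about 177 g, lying across the short-can lane, second in the lane. Origin: centre of the can, y along its axis; it turns as it rolls.
- short_can3: sealed aluminium drink can with a plain white band, 88 mm long, 53 mm across, about 177 g, lying across the short-can lane, last in the lane. Origin: centre of the can, y along its axis; it turns as it rolls.
- colander: red plastic colander, 204 mm across the rim, 95 mm high, two handles out to 127 mm from its centre; leave alone. Origin: centre of its underside.
- scraper: steel grill scraper lying flat, blade 100 mm wide to +x, wooden handle to -x, 260 mm long, 20 mm high; leave alone. Origin: on the counter, 105 mm from the handle's end.
- salt_cellar: glass salt cellar with a steel hinged lid, 75 mm across, 71 mm high; leave alone. Origin: centre of its underside.
- rolling_pin: short wooden rolling pin lying along its y, 48 mm thick, 246 mm long with its handles; leave alone. Origin: on the counter under its middle.
There are look-alikes about, which are no part of the job. What is shaped like the tall_can3 but yellow is not meant. What is shaped like the tall_can1 but brown is not meant.

How it is judged (in metres and radians):
On the way, in this order (a step that is already met when the one before it is completed fails the run):
1. the paddle of the tall-can dispenser is pressed down by the fingers and its gate is up (value of joint tall_rocker above 0.58 rad and contact force between the fingers and tall_rocker above 0.5 N), for 0.02 s.
2. the first tall can has rolled out to the lip (x of tall_can1 in the frame of tall_dispenser above 0.068 m), for 0.1 s.
At the end, for the whole second after the job is handed in: First tall can at rest at the lip (axis 68-95 mm ahead of where it was held), rocker back under 0.06 rad, second tall can at the gate (within 12 mm of where the first was held), third 40-70 mm behind it; short rocker under 0.06 rad, short cans moved under 10 mm, other things under 20 mm (x of tall_can1 in the frame of tall_dispenser between 0.068 and 0.095 m and z of tall_can1 in the frame of tall_dispenser below 0.075 m and linear speed of each of tall_can1, tall_can2 below 0.02 m/s and x of tall_can2 in the frame of tall_dispenser between -0.012 and 0.012 m and x of tall_can3 in the frame of tall_dispenser between -0.07 and -0.04 m and value of joint each of tall_rocker, short_rocker below 0.06 rad and distance of each of short_can1, short_can2, short_can3 from where it was at the start of the episode below 0.01 m and distance of each of colander, scraper, salt_cellar, rolling_pin from where it was at the start of the episode below 0.02 m); the robot touches nothing.
It fails at once if a second tall can gets past the gate (x of tall_can2 in the frame of tall_dispenser above 0.035 m).
It fails at once if the robot touches a can (they roll by themselves, none is pushed, pinched or carried) (contact force between any of tall_can1, tall_can2, tall_can3, short_can1, short_can2, short_can3 and the fingers above 0.5 N or contact force between any of tall_can1, tall_can2, tall_can3, short_can1, short_can2, short_can3 and the arm above 0.5 N).
It fails at once if a can is lifted off its rails (z of any of tall_can1, tall_can2, tall_can3 in the frame of tall_dispenser above 0.11 m or z of any of short_can1, short_can2, short_can3 in the frame of short_dispenser above 0.11 m).
It fails at once if the short-can dispenser is touched or its rocker pressed (value of joint short_rocker above 0.12 rad or contact force between short_dispenser and the fingers above 1 N or contact force between short_dispenser and the arm above 1 N).
It fails at once if the colander, scraper, salt cellar or rolling pin is moved, lifted or tipped (distance of any of colander, scraper, salt_cellar, rolling_pin from where it was at the start of the episode above 0.02 m).
It also fails if it takes over 35 s, if anything falls off the work surface, if the arm or the gripper's body presses on something with over 40 N, if the wrist force passes 120 N, or if a joint passes its speed limit or range.

## Robot

A 6-joint arm with a two-finger parallel gripper is mounted at the origin on the work surface. World frame = base frame: x ahead of the robot, y to its left, z up, the work surface at z = 0. Lengths are in m, angles in degrees, forces in N, time in s.
With the tool pointing down it reaches from about 0.375 to 0.9 m from the base axis. Payload 3.1 kg.
Tool frame: the origin (TCP) lies at the very end of the fingers, on their centre line; the grasp point (between the pads) lies 19 mm behind it (bot.grip_point_offset is the distance from the TCP to the grasp point, in m); z points along the fingers, x is the direction in which the jaws open and shut, and the axes are right-handed (so a half turn about z gives the same grasp; the last joint's range is limited). The gripper opens to 87 mm and grips with 3 to 60 N. Pads are 19 mm wide; open, the fingers measure 117 mm over their backs; the gripper's body (75 mm by 190 mm) begins 51 mm behind the grasp point.
Start: joints at [-86.603, 30.224, 82.088, -0, 67.689, -10.227], TCP at [0.147, -0.607, 0.223] pointing down, gripper open.
Joint ranges: [-176.69, 176.69], [-43.24, 126.21], [12.49, 139.97], [-82, 262], [0, 151.66], [-163.58, 163.58]. Speed limits (degrees/s): [159.86, 159.86, 180, 180, 180, 180].

## Interface

Orientations are given as a 3x3 rotation matrix whose columns are the frame's x, y, z axes.
In Python, from rig import bot, capture, recognise, place_of gives the robot as it stands.
- The arm moves only by the tool send_rows, never from a script. Its argument "motion" is a list of rows, each a list of 2 entries, a list of its own where there are three numbers: the shift along the tool's x, y, z in mm, then the turn about the tool's z in rad. A call has exactly 5 rows; each row shifts and turns the pose as measured when the row begins, along the tool's axes as they then stand; what a row does not reach is not made up. A row lasts 1/12 s, in which the tool goes at most 41.7 mm and 7.16 degrees, less where a joint would pass 70% of its speed; a pose out of reach is approached as far as the arm can. A call with a gripper value outside its range is refused whole. "gripper" is the closure, from 0 (fully open) to 1 (shut), set as the call begins (left out, the last holds). The fingers move at their own pace and stop on an object; the grip force is fixed at half the most. Time passes only in rows, so rows that do not move let the fingers close, or fill a call up. It gives the time, the measured TCP pose, the force and the opening at its end, in the units of the state.
- bot.read_state(): the state, without advancing time (a new reading comes with each control period).
- capture(name): name is "scene" or "side" or "wrist"; returns a dict with "image" (384x512x3 uint8, blue, green, red), "fx", "fy", "cx", "cy" (pixels), "rvec" (rotation vector, rad) and "tvec" (3), from world to camera coordinates, as OpenCV has them. Camera axes: x right, y down, z forward; pixel columns grow to the right and rows downward; lengths in m; the calibration is good to about 2 mm. The wrist camera is an equidistant fisheye: a pixel r from the principal point sees the ray r / f radians off the axis. A picture is of the moment at which its call begins. There is no depth.
- bot.hand_in(): hands the job in, once; it reports no verdict.
Trained networks look in the newest picture that a camera, given by its name, has taken for a name from the list of things; names that differ only in an ending like _2 or _b are one class to them, and where a whole thing is asked for, a point or a joint stands for the part that bears it (a point fixed in the world has none). Each returns a list of dicts, best first, with "p" (0 to 1); they miss things now and then, are a little off and sometimes report something else, mostly with a low value. They report only what shows in the picture. A call takes as long as a camera call. They do not tell look-alikes from the thing itself.
- recognise(camera, target): "xy" ([column, row] in pixels, amid what is visible of it).
- place_of(camera, target): "xy" ([column, row] in pixels: a listed point, or the origin of a listed thing).
The state is a dict: "time_s": time; "joint_positions": joint angles; "qvel": joint speeds; "tau": joint torques, N m; "position": TCP position; "tcp_rot": TCP orientation; "force": force on the tool from outside, world axes, zero at the start; "moment": the same for the moment, N m; "opening": opening from 0.0 (shut) to 1.0 (fully open).
Only numpy, scipy, OpenCV 4.12 (cv2) and the standard library are available. Lean on these libraries where they do the work, as an engineer would, in place of code of your own. Each camera call takes 0.05 s, during which the arm holds its last target.

## Working session

There is one attempt and no reset: what is moved stays moved. The work goes in short steps, Python scripts to look and compute and a tool call to move; the robot and the scene stay as the last step left them, time stands still between calls to the robot, and variables do not carry over. Pictures are saved under pics/ and viewed, and the job is handed in when it is done.

Besides the shell and the picture viewer there is one more tool, called after "Call:" in YAML: its name, and indented under it one key for each argument. send_rows: Moves the arm, as the interface text tells. Its arguments: {"type":"object","properties":{"motion":{"type":"array","items":{"type":"array"}},"gripper":{"type":"number"}},"required":["motion"]}

```bash
mkdir -p pics; cat > h.py <<'E'
from rig import bot, capture, recognise, place_of
import numpy as np, cv2
def ray(c,xy):
    R=cv2.Rodrigues(np.array(c['rvec'],float))[0];t=np.array(c['tvec'],float).ravel()
    d=np.array([(xy[0]-c['cx'])/c['fx'],(xy[1]-c['cy'])/c['fy'],1.])
    return -R.T@t, R.T@d
def atz(c,xy,z):
    o,d=ray(c,xy); return o+d*(z-o[2])/d[2]
def proj(c,P):
    p,_=cv2.projectPoints(np.array(P,float).reshape(-1,3),np.array(c['rvec'],float),np.array(c['tvec'],float),np.array([[c['fx'],0,c['cx']],[0,c['fy'],c['cy']],[0,0,1.]]),None)
    return p[:,0]
E
python3 - <<'E'
from h import *
Z=dict(tall_paddle=.124,short_paddle=.124,tall_dispenser=0,short_dispenser=0,tall_gate=.069,tall_lip=.061,short_lip=.061,tall_can1=.071,tall_can2=.078,tall_can3=.086,colander=0,scraper=0,salt_cellar=0,rolling_pin=0)
import pickle
for n in ("scene","side"):
    c=capture(n); pickle.dump(c,open(n+'.pkl','wb')); cv2.imwrite(f'pics/{n}0.png',c['image'])
    for k,z in Z.items():
        for r in place_of(n,k)[:3]: print(n,k,round(r['p'],2),np.round(r['xy']),np.round(atz(c,r['xy'],z),3))
E
```

```text
scene tall_paddle 0.63 [339. 142.] [0.497 0.307 0.124]
scene short_paddle 0.74 [221. 188.] [ 0.546 -0.118  0.124]
scene tall_dispenser 0.7 [323. 191.] [0.572 0.221 0.   ]
scene short_dispenser 0.71 [197. 232.] [ 0.574 -0.211  0.   ]
scene short_dispenser 0.44 [316. 165.] [0.452 0.262 0.   ]
scene tall_gate 0.59 [232. 283.] [ 0.817 -0.192  0.069]
scene tall_lip 0.75 [354. 206.] [0.709 0.236 0.061]
scene short_lip 0.66 [204. 255.] [ 0.705 -0.227  0.061]
scene short_lip 0.28 [320. 193.] [0.625 0.169 0.061]
scene tall_can1 0.98 [287. 136.] [0.343 0.199 0.071]
scene tall_can1 0.87 [248. 182.] [ 0.506 -0.018  0.071]
scene tall_can1 0.75 [315. 167.] [0.526 0.209 0.071]
scene tall_can2 0.98 [287. 136.] [0.351 0.195 0.078]
scene tall_can2 0.87 [248. 182.] [ 0.512 -0.02   0.078]
scene tall_can2 0.75 [315. 167.] [0.533 0.204 0.078]
scene tall_can3 0.98 [287. 136.] [0.36  0.189 0.086]
scene tall_can3 0.87 [248. 182.] [ 0.52  -0.024  0.086]
scene tall_can3 0.75 [315. 167.] [0.54  0.199 0.086]
scene colander 0.64 [ 80. 256.] [ 0.526 -0.539  0.   ]
scene scraper 0.91 [395. 164.] [0.555 0.523 0.   ]
[... 642 characters left out ...]
.443 0.03  0.071]
side tall_can1 0.8 [224. 243.] [0.525 0.213 0.071]
side tall_can2 0.85 [291. 282.] [0.276 0.261 0.078]
side tall_can2 0.81 [272. 214.] [0.44  0.037 0.078]
side tall_can2 0.8 [224. 243.] [0.522 0.218 0.078]
side tall_can3 0.85 [291. 282.] [0.274 0.267 0.086]
side tall_can3 0.81 [272. 214.] [0.437 0.044 0.086]
side tall_can3 0.8 [224. 243.] [0.518 0.224 0.086]
side colander 0.76 [312. 130.] [ 0.53 -0.56  0.  ]
side scraper 0.66 [159. 324.] [0.573 0.51  0.   ]
side scraper 0.35 [278. 166.] [ 0.561 -0.281  0.   ]
side salt_cellar 0.96 [189. 195.] [0.786 0.02  0.   ]
side rolling_pin 0.71 [220. 164.] [ 0.772 -0.187  0.   ]
side rolling_pin 0.19 [275. 168.] [ 0.566 -0.261  0.   ]
```

View pics/scene0.png

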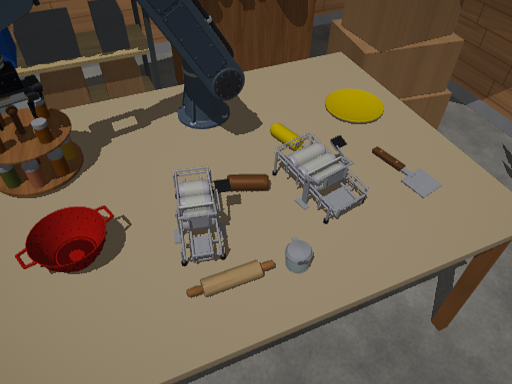

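View pics/side0.png

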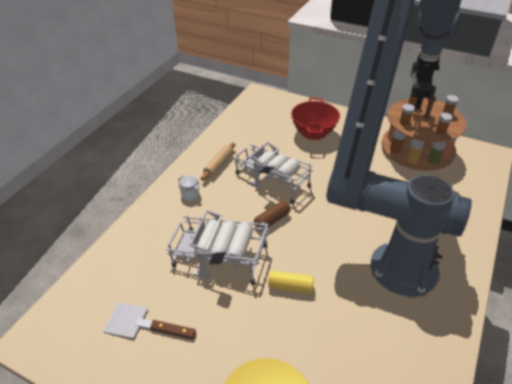

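```bash
python3 - <<'E'
import cv2
a=cv2.imread('pics/scene0.png')[90:260,250:430];b=cv2.imread('pics/side0.png')[190:330,120:310]
cv2.imwrite('pics/c1.png',cv2.resize(a,None,fx=3.5,fy=3.5,interpolation=2)[:600])
cv2.imwrite('pics/c2.png',cv2.resize(b,None,fx=4,fy=4,interpolation=2))
E
```

```text
(no output)
```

View pics/c1.png

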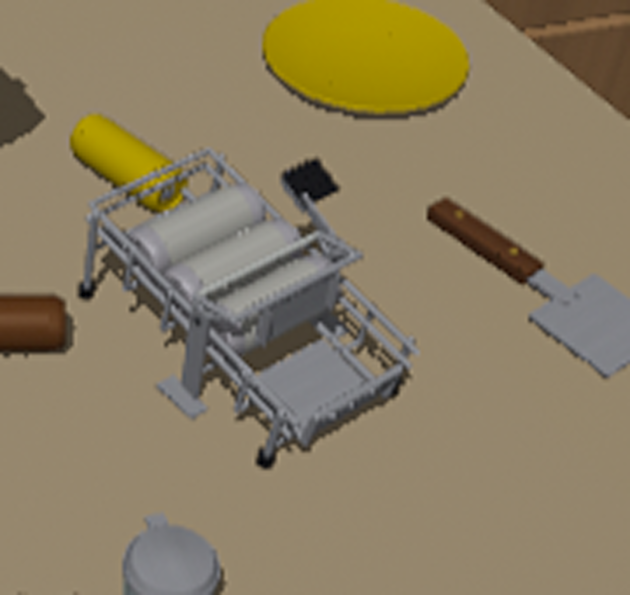

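View pics/c2.png

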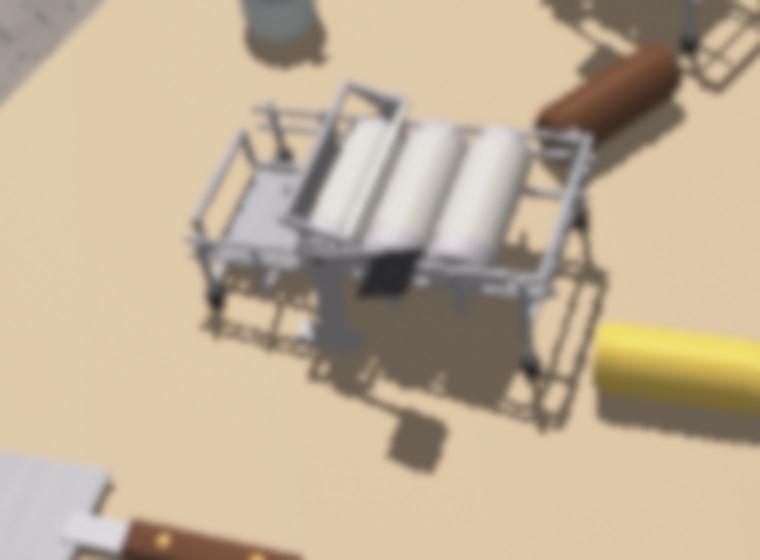

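The tall dispenser is the wide lane at right in the scene image (~315,175): its cans are longer and its paddle is black at (339,142). In the side image its paddle is at (217,258). The short dispenser is the narrow lane at (197,215). Look-alikes are the yellow can (287,136) and the brown can (248,182). Next I fit the dispenser pose.

```bash
cat > fit.py <<'E'
from h import *
import pickle
from scipy.optimize import least_squares
C={n:pickle.load(open(n+'.pkl','rb')) for n in('scene','side')}
obs=[('scene',(-67,105,124),(338.8,141.5),1),('side',(-67,105,124),(217.5,258),1),
('scene',(0,0,0),(323,191),.3),('side',(0,0,0),(205,253),.3),('scene',(116,0,61),(354,206),.5),('side',(116,0,61),(172,235),.5),('side',(28,0,69),(198,237),.3),
('scene',(-52,0,78),(315,167),.3),('side',(-52,0,78),(224,243),.3)]
def W(p,P):
    P=np.array(P,float).reshape(-1,3)/1000;c,s=np.cos(p[2]),np.sin(p[2])
    return np.c_[p[0]+c*P[:,0]-s*P[:,1],p[1]+s*P[:,0]+c*P[:,1],P[:,2]]
f=lambda p:np.concatenate([w*(proj(C[n],W(p,P))[0]-xy) for n,P,xy,w in obs])
r=least_squares(f,[.58,.224,.25],loss='soft_l1');p=r.x
if __name__=='__main__':
    print(p,np.degrees(p[2])); 
    for o in obs: print(o[0],o[1],np.round(proj(C[o[0]],W(p,o[1]))[0]-o[2],1))
    print('paddle press',W(p,(-70,105,124)))
    a,da=ray(C['scene'],obs[0][2]);b,db=ray(C['side'],obs[1][2])
    s=np.linalg.lstsq(np.c_[da,-db],b-a,rcond=None)[0];print('triang',a+da*s[0],b+db*s[1])
    pad=[(-67+sx*20*.927,105+sy*22,124-sx*20*.375) for sx,sy in((1,1),(1,-1),(-1,-1),(-1,1))]
    lines=[pad+pad[:1],[(-160,-77,110),(130,-77,70)],[(-160,77,110),(130,77,70)],[(116,-77,61),(116,77,61)],[(0,-67,71),(0,67,71)],[(-52,-67,78),(-52,67,78)],[(-105,-67,86),(-105,67,86)]]
    for n,(x,y,w,h),k in(('scene',(250,90,180,150),4),('side',(150,190,140,110),5)):
        im=cv2.resize(C[n]['image'][y:y+h,x:x+w],None,fx=k,fy=k)
        for l in lines:
            q=((proj(C[n],W(p,l))-[x,y]+.5)*k).astype(int); cv2.polylines(im,[q],False,(0,0,255),1)
        cv2.imwrite(f'pics/ov_{n}.png',im)
    s=bot.read_state();print(s['position'],np.round(s['tcp_rot'],3),s['time_s'],s['force'],s['opening'])
E
python3 fit.py
```

```text
[0.58048007 0.22218793 0.23793719] 13.632796655967836
scene (-67, 105, 124) [-0.1 -0.9]
side (-67, 105, 124) [-0.7 -0.7]
scene (0, 0, 0) [1.7 1.7]
side (0, 0, 0) [3.6 0. ]
scene (116, 0, 61) [ 0.3 -5.2]
side (116, 0, 61) [ 0.7 -0.4]
side (28, 0, 69) [0.6 0.6]
scene (-52, 0, 78) [ 1.6 -0.6]
side (-52, 0, 78) [-1.3 -3. ]
paddle press [[0.4877039  0.30773079 0.124     ]]
triang [0.49109126 0.30934989 0.12021541] [0.48918894 0.30745289 0.12061552]
[ 0.14727858 -0.60736552  0.22255253] [[ 0.236 -0.972  0.   ]
 [-0.972 -0.236  0.   ]
 [-0.    -0.    -1.   ]] 1.5 [-0.65084692 -0.07644599 -0.42719443] 1.0010661891714894
```

View pics/ov_scene.png

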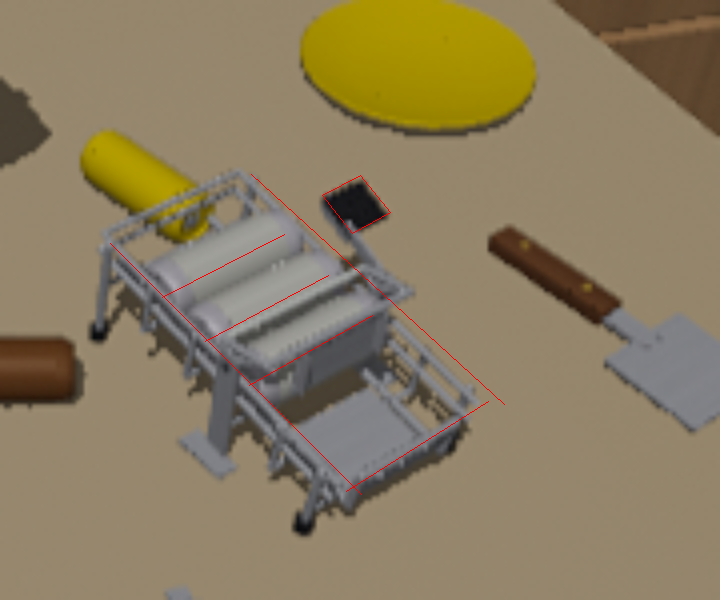

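View pics/ov_side.png

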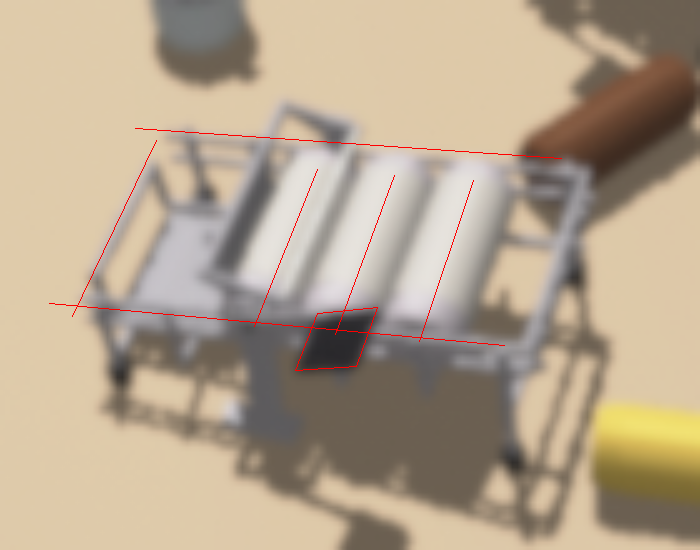

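The overlay agrees with the paddle to about 1 px (~2 mm), and the tool's x axis is already parallel to the dispenser's y axis. I'll close the fingers and travel over high.

Call:
send_rows:
  motion:
    - [[-25,-30,-5],0]
    - [[-25,-30,-5],0]
    - [[-25,-30,-5],0]
    - [[-25,-30,-5],0]
    - [[-25,-30,-5],0]
  gripper: 1

```text
time_s: 1.92
position: [0.262, -0.4543, 0.2457]
tcp_rot: [[0.223, -0.975, -0.001], [-0.975, -0.223, -0.006], [0.006, 0.003, -1.0]]
force: [0.9, -0.2, 0.6]
opening: 0.705
```

Call:
send_rows:
  motion:
    - [[-25,-30,-5],0]
    - [[-25,-30,-5],0]
    - [[-25,-30,-5],0]
    - [[-25,-30,-5],0]
    - [[-25,-30,-5],0]

```text
time_s: 2.33
position: [0.3846, -0.291, 0.2716]
tcp_rot: [[0.219, -0.976, 0.001], [-0.976, -0.219, -0.008], [0.008, 0.001, -1.0]]
force: [0.3, -0.2, 0.2]
opening: 0.331
```

Call:
send_rows:
  motion:
    - [[-25,-30,0],0]
    - [[-25,-30,0],0]
    - [[-25,-30,0],0]
    - [[-25,-30,0],0]
    - [[-35,-12,0],0]

```text
time_s: 2.75
position: [0.4925, -0.1236, 0.2738]
tcp_rot: [[0.219, -0.976, 0.011], [-0.976, -0.219, -0.015], [0.017, -0.008, -1.0]]
force: [1.1, 0.3, 0.4]
opening: 0.017
```

Call:
send_rows:
  motion:
    - [[-38,-8,0],0]
    - [[-38,-8,0],0]
    - [[-38,-8,0],0]
    - [[-38,-8,0],0]
    - [[-38,-8,0],0]

```text
time_s: 3.17
position: [0.4922, 0.0794, 0.2717]
tcp_rot: [[0.218, -0.976, 0.016], [-0.976, -0.219, -0.016], [0.019, -0.013, -1.0]]
force: [0.8, -0.4, 0.1]
opening: 0.004
```

Call:
send_rows:
  motion:
    - [[-38,-8,0],0]
    - [[-38,-8,0],0]
    - [[-38,-8,0],0]
    - [[-35,-8,0],0]
    - [[-20,-8,5],0]

```text
time_s: 3.58
position: [0.4925, 0.2653, 0.266]
tcp_rot: [[0.221, -0.975, 0.021], [-0.975, -0.222, -0.013], [0.018, -0.018, -1.0]]
force: [0.9, -0.4, 0.5]
opening: 0.005
```

```bash
python3 - <<'E'
from h import *
s=bot.read_state();d=np.array([.488,.308,.2])-s['position'];R=np.array(s['tcp_rot']);print(s['position'],np.round(R,3),(R.T@d)*1000,s['force'])
for n in('wrist','side','scene'):
    c=capture(n);cv2.imwrite(f'pics/{n}1.png',c['image'])
    if n=='wrist':
        import pickle;pickle.dump(c,open('wrist.pkl','wb'))
        for t in('tall_paddle','tall_dispenser'):print(t,place_of(n,t)[:2])
E
```

```text
[0.49246984 0.26528023 0.26596606] [[ 0.221 -0.975  0.021]
 [-0.975 -0.222 -0.013]
 [ 0.018 -0.018 -1.   ]] [-43.80147212  -3.9582135   65.28585467] [ 0.91978124 -0.42436034  0.46086367]
tall_paddle [{'xy': [207.0, 173.8], 'p': 0.69}]
tall_dispenser [{'xy': [294.8, 116.5], 'p': 0.87}, {'xy': [300.3, 24.1], 'p': 0.17}]
```

View pics/wrist1.png

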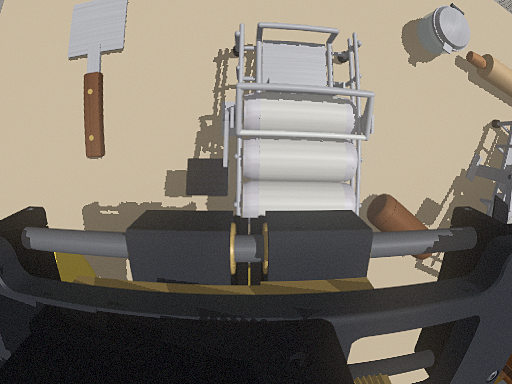

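View pics/side1.png

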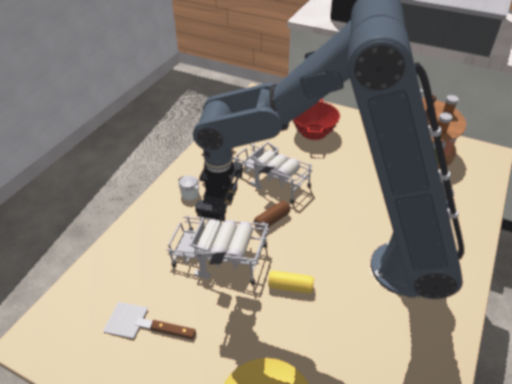

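The wrist image shows the tall lane square to the tool, with the black paddle at (207,176) just left of the lane. I'll localise it from this fisheye view.

```bash
python3 - <<'E'
from h import *
import pickle
c=pickle.load(open('wrist.pkl','rb'))
def wz(xy,z):
    R=cv2.Rodrigues(np.array(c['rvec'],float))[0];t=np.array(c['tvec'],float).ravel()
    o=-R.T@t;v=np.array([(xy[0]-c['cx'])/c['fx'],(xy[1]-c['cy'])/c['fy']]);r=np.hypot(*v)
    d=R.T@np.r_[v/r*np.sin(r),np.cos(r)];return o+d*(z-o[2])/d[2]
print(wz((207.5,176.5),.124),wz((207,173.8),.124))
# paddle corners, front z .1165 rear .1315
print(wz((188,158),.1165),wz((228,159),.1165),wz((187,194),.1315),wz((228,195),.1315))
for a,z in(((245,200),.086),((355,197),.086),((248,115),.071),((352,115),.071)):print(a,wz(a,z))
im=c['image'][60:230,150:380];cv2.imwrite('pics/w1c.png',cv2.resize(im,None,fx=3.4,fy=3.4,interpolation=2))
E
```

```text
[0.49019345 0.30712943 0.124     ] [0.49289452 0.30820385 0.124     ]
[0.50390391 0.33232707 0.1165    ] [0.51181948 0.29012392 0.1165    ] [0.46895643 0.32411124 0.1315    ] [0.47725618 0.28200255 0.1315    ]
(245, 200) [0.46424486 0.26093231 0.086     ]
(355, 197) [0.49729129 0.12743352 0.086     ]
(248, 115) [0.56312999 0.27936731 0.071     ]
(352, 115) [0.59557061 0.15361491 0.071     ]
```

View pics/w1c.png

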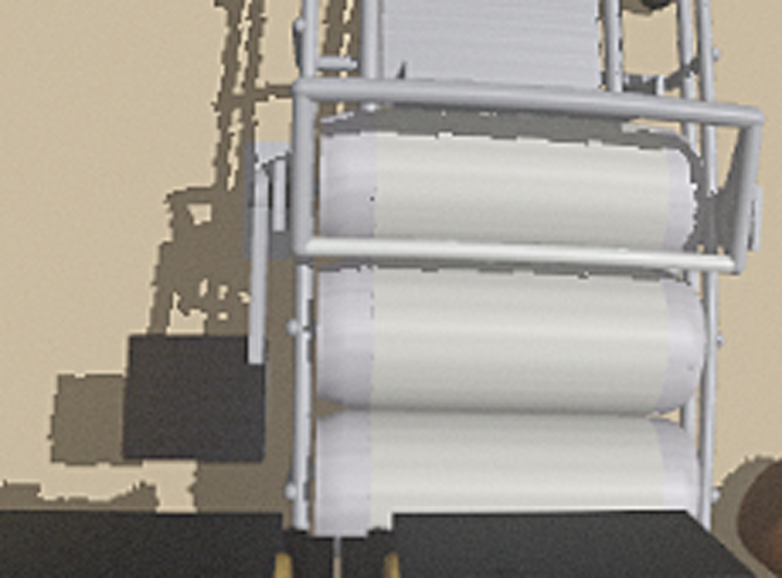

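Call:
send_rows:
  motion:
    - [[-15,-1,15],0]
    - [[-15,-1,15],0]
    - [[-12,-1,15],0]
    - [[0,0,15],0]
    - [[0,0,15],0]

```text
time_s: 4.25
position: [0.4933, 0.2958, 0.1925]
tcp_rot: [[0.207, -0.978, 0.03], [-0.978, -0.208, -0.015], [0.02, -0.026, -0.999]]
force: [-1.2, -0.3, -0.1]
opening: 0.006
```

```bash
python3 - <<'E'
from h import *
s=bot.read_state();R=np.array(s['tcp_rot']);d=np.array([.4875,.3065,.16])-s['position'];print(s['position'],np.round(R,3),(R.T@d)*1000,s['force'],s['time_s'],s['joint_positions'])
E
```

```text
[0.49333342 0.29579474 0.19250118] [[ 0.207 -0.978  0.03 ]
 [-0.978 -0.208 -0.015]
 [ 0.02  -0.026 -0.999]] [-12.3423748    4.33868094  32.15275159] [-1.23204256 -0.3314727  -0.13405693] 4.25 [20.56713831 28.1073066  91.97363883 -1.61944353 58.61080131 99.42631376]
```

Call:
send_rows:
  motion:
    - [[-6,2,8],0]
    - [[-6,2,8],0]
    - [[-1,0,8],0]
    - [[0,0,4],0]
    - [[0,0,0],0]

```text
time_s: 4.67
position: [0.4869, 0.3027, 0.1608]
tcp_rot: [[0.199, -0.98, 0.026], [-0.98, -0.2, -0.017], [0.022, -0.022, -1.0]]
force: [-0.0, 1.1, -0.4]
opening: 0.004
```

```bash
python3 - <<'E'
from h import *
s=bot.read_state();R=np.array(s['tcp_rot']);d=np.array([.4875,.3065,.14])-s['position'];print(s['position'],np.round(R,3),(R.T@d)*1000,s['force'],s['time_s'])
for n in('side','scene','wrist'):
    c=capture(n);cv2.imwrite(f'pics/{n}2.png',c['image'])
a=cv2.imread('pics/scene2.png')[90:230,250:400];b=cv2.imread('pics/side2.png')[180:320,150:300]
cv2.imwrite('pics/d.png',cv2.resize(np.hstack([a,b]),None,fx=2.6,fy=2.6,interpolation=2))
E
```

```text
[0.4869456  0.30273911 0.16081639] [[ 0.199 -0.98   0.026]
 [-0.98  -0.2   -0.017]
 [ 0.022 -0.022 -1.   ]] [-4.02976424 -0.84363063 20.75628043] [-0.01122378  1.08253262 -0.38159912] 4.6667
```

View pics/d.png

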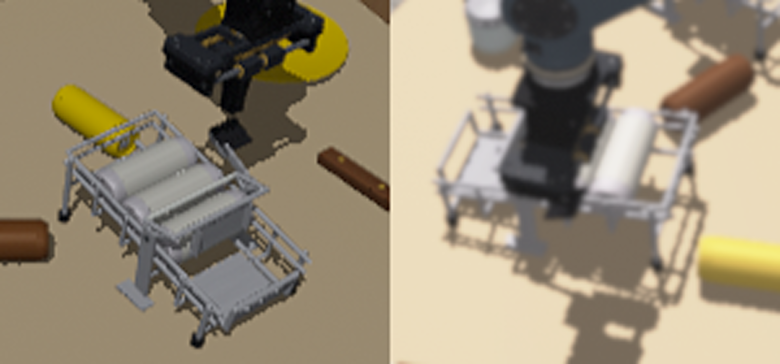

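View pics/wrist2.png

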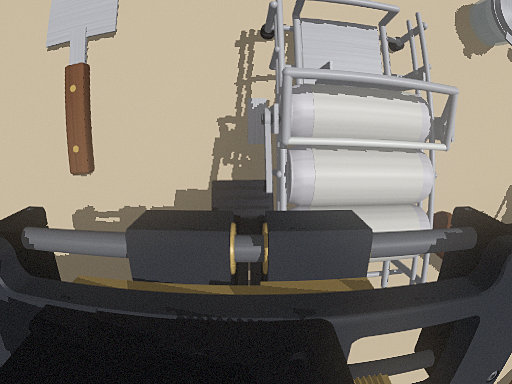

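The scene view shows the closed fingertips directly above the black paddle. Now down.

Call:
send_rows:
  motion:
    - [[-3,0,8],-0.02]
    - [[-2,0,8],-0.02]
    - [[0,0,8],0]
    - [[0,0,6],0]
    - [[0,0,4],0]

```text
time_s: 5.23
position: [0.4897, 0.3091, 0.1276]
tcp_rot: [[0.243, -0.969, 0.034], [-0.97, -0.244, -0.014], [0.022, -0.03, -0.999]]
force: [-0.3, -0.6, 2.9]
opening: 0.005
```

```bash
python3 - <<'E'
from h import *
s=bot.read_state();R=np.array(s['tcp_rot']);d=np.array([.4875,.3065,.08])-s['position'];print(s['position'],(R.T@d)*1000,s['force'],s['time_s'])
E
```

```text
[0.48974481 0.30905227 0.12762384] [ 0.90427513  4.21169043 47.55026095] [-0.25544936 -0.59096843  2.92954588] 5.2333
```

Call:
send_rows:
  motion:
    - [[0,1,7],0]
    - [[0,1,7],0]
    - [[0,1,7],0]
    - [[0,1,7],0]
    - [[0,0,5],0]

```text
time_s: 5.65
position: [0.4868, 0.3082, 0.0925]
tcp_rot: [[0.243, -0.969, 0.035], [-0.97, -0.243, -0.012], [0.02, -0.031, -0.999]]
force: [-1.9, 0.6, 5.8]
opening: 0.004
```

```bash
python3 - <<'E'
from h import *
s=bot.read_state();R=np.array(s['tcp_rot']);d=np.array([.4875,.3065,.08])-s['position'];print(s['position'],(R.T@d)*1000,s['force'],s['time_s'])
E
```

```text
[0.48675277 0.30824844 0.09249496] [ 1.62272988  0.08499083 12.53391495] [-1.87844779  0.6253383   5.82169803] 5.65
```

Call:
send_rows:
  motion:
    - [[0,0,6],0]
    - [[0,0,5],0]
    - [[0,0,4],0]
    - [[0,0,3],0]
    - [[0,0,2],0]

```text
time_s: 6.07
position: [0.4906, 0.309, 0.0742]
tcp_rot: [[0.243, -0.969, 0.043], [-0.97, -0.244, -0.01], [0.02, -0.039, -0.999]]
force: [-9.6, -1.6, 29.5]
opening: 0.002
```

```bash
cat > look.py <<'E'
from h import *
import sys
k=sys.argv[1]
s=bot.read_state();print(s['position'],s['force'],s['time_s'])
a=capture('scene')['image'][90:230,250:400];b=capture('side')['image'][180:320,150:300];w=capture('wrist')['image']
cv2.imwrite(f'pics/e{k}.png',cv2.resize(np.hstack([a,b]),None,fx=2.6,fy=2.6,interpolation=2));cv2.imwrite(f'pics/w{k}.png',w)
E
python3 look.py 3
```

```text
[0.4905511  0.30901273 0.07421897] [-9.61535518 -1.57751625 29.4659274 ] 6.0667
```

View pics/e3.png

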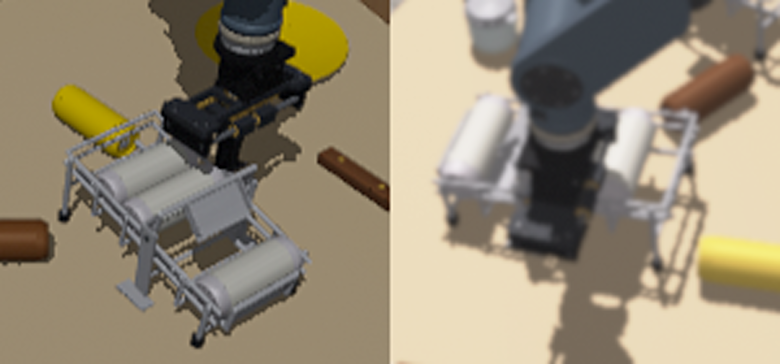

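View pics/w3.png

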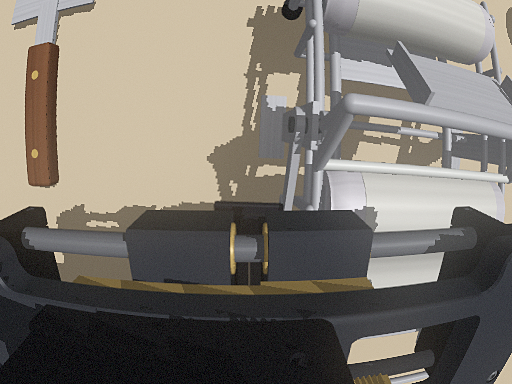

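The paddle is at its stop (29 N). The gate is up, can 1 lies at the lip (scene crop ~(250,275)), and can 2 is held back. Releasing straight up.

Call:
send_rows:
  motion:
    - [[0,0,-4],0]
    - [[0,0,-6],0]
    - [[0,0,-8],0]
    - [[0,0,-8],0]
    - [[0,0,-8],0]

```text
time_s: 6.63
position: [0.4876, 0.3085, 0.1101]
tcp_rot: [[0.244, -0.969, 0.042], [-0.97, -0.245, -0.011], [0.021, -0.038, -0.999]]
force: [1.8, -0.7, 3.2]
opening: 0.004
```

Call:
send_rows:
  motion:
    - [[0,0,-8],0]
    - [[0,0,-8],0]
    - [[0,0,-10],0]
    - [[0,0,-12],0]
    - [[0,0,-15],0]

```text
time_s: 7.05
position: [0.4857, 0.3086, 0.1652]
tcp_rot: [[0.243, -0.969, 0.041], [-0.97, -0.244, -0.012], [0.021, -0.037, -0.999]]
force: [-0.5, -0.0, -0.0]
opening: 0.003
```

Call:
send_rows:
  motion:
    - [[0,0,-25],0]
    - [[0,0,-25],0]
    - [[-15,-15,-25],0]
    - [[-30,-15,-15],0]
    - [[-30,-15,0],0]

```text
time_s: 7.47
position: [0.5, 0.388, 0.2591]
tcp_rot: [[0.237, -0.971, 0.022], [-0.971, -0.237, -0.02], [0.025, -0.016, -1.0]]
force: [1.2, 0.7, 0.5]
opening: 0.005
```

Call:
send_rows:
  motion:
    - [[-30,0,0],0]
    - [[-30,0,0],0]
    - [[0,0,0],0]
    - [[0,0,0],0]
    - [[0,0,0],0]

```text
time_s: 7.88
position: [0.4819, 0.4532, 0.258]
tcp_rot: [[0.241, -0.97, 0.016], [-0.97, -0.241, -0.02], [0.024, -0.011, -1.0]]
force: [0.1, -0.4, 0.6]
opening: 0.006
```

```bash
python3 look.py 4
```

```text
[0.48188103 0.4531743  0.2580093 ] [ 0.05969635 -0.38112725  0.57712259] 7.8833
```

View pics/e4.png

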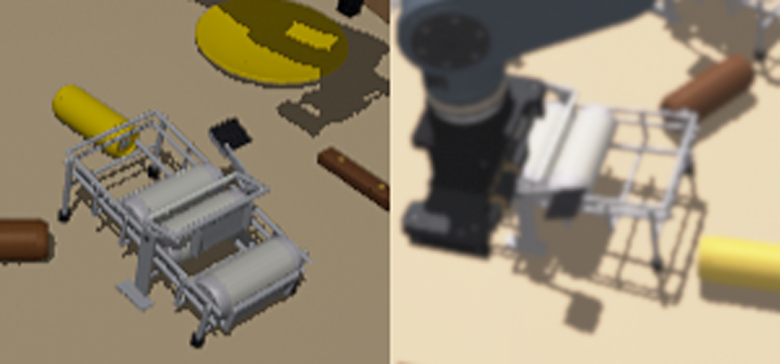

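View pics/w4.png

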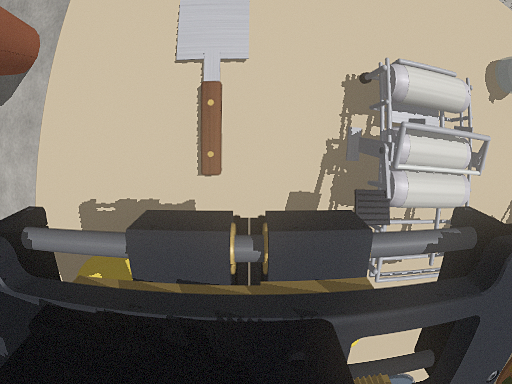

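The paddle is back up and the gate is shut, with can 1 at the lip, can 2 at the gate and can 3 behind it. I'll let things settle and check once more.

Call:
send_rows:
  motion:
    - [[0,0,0],0]
    - [[0,0,0],0]
    - [[0,0,0],0]
    - [[0,0,0],0]
    - [[0,0,0],0]

```text
time_s: 8.45
position: [0.484, 0.4482, 0.2584]
tcp_rot: [[0.234, -0.972, 0.015], [-0.972, -0.234, -0.022], [0.025, -0.01, -1.0]]
force: [1.1, -0.1, -0.2]
opening: 0.002
```

Call:
send_rows:
  motion:
    - [[0,0,0],0]
    - [[0,0,0],0]
    - [[0,0,0],0]
    - [[0,0,0],0]
    - [[0,0,0],0]

```text
time_s: 8.87
position: [0.4843, 0.4479, 0.2585]
tcp_rot: [[0.234, -0.972, 0.016], [-0.972, -0.234, -0.022], [0.025, -0.01, -1.0]]
force: [-0.4, -0.7, 0.3]
opening: 0.007
```

```bash
python3 - <<'E'
from h import *
a=cv2.imread('pics/scene0.png').astype(int);c=capture('scene');b=c['image'].astype(int);cv2.imwrite('pics/scene9.png',c['image'])
d=(abs(a-b).max(2)>40)
for n,(x0,y0,x1,y1) in dict(short=(165,160,232,265),colander=(15,205,125,275),pin=(185,258,280,300),salt=(280,235,318,275),scraper=(370,145,445,198),tallpaddle=(328,132,350,150)).items(): print(n,d[y0:y1,x0:x1].sum())
w=capture('wrist')['image'].astype(int);print('motion wrist',(abs(w-cv2.imread('pics/w4.png'))[:, 340:500].max(2)>40).sum())
from fit import W,p
q=proj(c,W(p,[(85,0,59)]));print('can1 expected px',q,[ (r['xy'],round(r['p'],2)) for r in recognise('scene','tall_can1')])
E
```

```text
short 0
colander 0
pin 0
salt 0
scraper 0
tallpaddle 0
motion wrist 4673
can1 expected px [[346.67881392 195.29922251]] [([316.6, 163.7], 0.94), ([321.5, 176.1], 0.71), ([344.5, 191.6], 0.67), ([250.6, 181.3], 0.66), ([285.4, 134.4], 0.55)]
```

View pics/scene9.png

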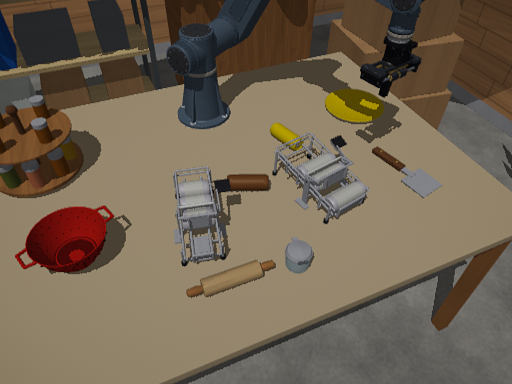

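```bash
python3 -c "
from rig import bot
print(bot.hand_in())"
```

```text
the job is handed in; nothing more can be done
None
```

The job is done and handed in at about 9 s on the robot's clock. `hand_in()` gives no verdict, so the result below rests on my own last checks.

- **What I did:** I found the tall dispenser's black paddle in all three camera views. I pressed it straight down to its stop with closed fingertips (29 N at the stop), released it straight up and backed clear.
- **Cans:** The last picture shows the first can at the lip, seen at pixel (344,192) where (347,195) was expected. The second can is at the shut gate and the third is behind it.
- **Rest of the scene:** The tall paddle is back in its starting position. The short dispenser, colander, scraper, salt cellar and rolling pin show no pixel change from the first picture. The fingers touch nothing.
- **Check that told me nothing:** I compared two wrist pictures to see whether the cans had stopped moving. The arm itself shifted about 5 mm between them, so that comparison was inconclusive. The cans looked at rest in the last scene picture, but I have no separate measure of their speed.

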